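# Tip a stood-up tip box back onto its base and push it to the bench stop

### The job

The closed pipette-tip box has been left standing on its narrow end. Push it over with the fingertips so that it comes down on its base, lid on top, then push it along the bench until its long rear side lies flush against the bench stop, with the whole box within the length of the stop. Only push: never pinch, lift or carry it, and leave the bottle, the flask and the lying tube alone.

Things in the scene. Friction and masses are not known exactly. Their poses are not given: they have to be found in the camera images.
- tip_box: Closed rigid tip box, 86 (x) by 126 (y) by 85 (z) mm, 0.18-0.36 kg: opaque blue base 57 mm high, clear lid above it. Origin: centre of the base's underside. z points from base to lid, y along the long side, x from front to rear. At the start it stands 126 mm tall on its +y end: y straight down, z level to the robot's left (within 26 degrees), base facing right.
- box_lid (a point): Middle of the lid's flat top, 85 mm from the origin along the box's z. At the start this face is upright on the left. Pushed from here near the top of the standing box, against the box's z, it tips over its base edge and falls by itself past about 35 degrees, to lie right way up, x roughly away from the robot. A low push slides it instead.
- box_rear (a point): Lower middle of the long rear (hinge) side, 43 mm from the origin along the box's x: the side to lay against the stop. The front is 43 mm the other way; the sides act as flat (hinge and latch stand out in looks only). Lying on its base, the box slides steadily when pushed low on the front.
- box_foot (a point): Middle of the short lower edge of the tip box's base at its +y end (63 mm from the origin along y, on the underside): the edge over which it tips. It stays on the bench at z = 0 all through tipping and sliding.
- stop: Bench stop, fixed to the bench: straight aluminium angle with a dark rubber strip, 360 mm long along its y axis, 28 mm high, beyond the box as seen from the robot. Origin: on the bench at the middle of its length. x points away from the robot; the face that the box goes against is the plane 16 mm before the origin (x = -16 mm in its frame), looking towards the robot.
- bottle: Bystander: upright laboratory bottle with screw cap, 56 mm across, 101 mm high. Origin: centre of its underside. Not to be disturbed.
- flask: Bystander: small conical glass flask, 45 mm across, 62 mm high. Origin: centre of its underside. Not to be disturbed.
- tube_50: Bystander: capped tube lying on the bench, 30 mm across, 114 mm long along its y axis. Origin: centre of its underside. Not to be disturbed.
Mind the look-alikes: they are no part of the job. Leave any yellow look-alike of the tip_box alone.

How it is judged:
By the outcome, as a careful person would: the job done as asked, in the order asked, and still so for the second after the job is handed in, with the robot touching nothing.
It also fails if it takes over 50 s, if anything falls off the work surface, if the arm or the gripper's body presses on something with over 40 N, if the wrist force passes 120 N, or if a joint passes its speed limit or range.

### The arm

A 6-joint arm with a two-finger parallel gripper is mounted at the origin on a cart in front of the work surface, level with it; the furniture and walls round the work are solid. World frame = base frame: x ahead of the robot, y to its left, z up, the work surface at z = 0. Lengths are in m, angles in degrees, forces in N, time in s.
With the tool pointing down it reaches from about 0.4 to 0.825 m from the base axis. Payload 7 kg.
Tool frame: the origin (TCP) lies at the centre of the arm's flange, where the gripper is bolted on; the fingertips stand 178 mm ahead of it and the grasp point (between the pads) lies 159 mm ahead of it (tip_reach is the distance from the TCP to the fingertips, in m); z points along the fingers, y is the line along which they close (so a half turn about z gives the same grasp; the last joint's range is limited). The gripper opens to 88 mm and grips with 3 to 60 N. Pads are 19 mm wide; open, the fingers measure 130 mm over their backs; the gripper's body (78 mm by 193 mm) begins 47 mm behind the grasp point.
Start: joints at [87.554, 20.546, 0.682, 0, -70.136, -16.507], TCP at [0.219, 0.638, 0.405] pointing down, gripper open.
Joint ranges: [-176.03, 176.03], [-82.01, 121.73], [-58.28, 71.71], [-173.87, 95.51], [-174.79, -0.11], [-173.66, 173.66]. Speed limits (degrees/s): [136.94, 136.94, 172.46, 180, 180, 180].

### API

Orientations are given as [roll, pitch, yaw] about the fixed x, y, z axes, in that order (R = Rz(yaw) Ry(pitch) Rx(roll)).
In Python, from plant import * gives the robot as it stands.
- The arm moves only by the shell command python3 -m handwheel 'ROWS'. ROWS is JSON, a list of rows, each a list of 7 numbers: the opening, from -1 (shut) to 1 (fully open), then the shift along the tool's x, y, z as a fraction of full scale, then the turn, a rotation vector about the tool's x, y, z as a fraction of full scale. A call has 1 to 5 rows; each row shifts and turns the commanded pose from where the row before left it, along the tool's axes as they then stand; what a row does not reach is not made up. Full scale, the value 1, is 0.025 m for a shift and 6 degrees for a turn. A row lasts 1/8 s, in which the tool goes at most 62.5 mm and 10.7 degrees, less where a joint would pass 70% of its speed; a pose out of reach is approached as far as the arm can. A call with a number of a shift or a turn outside -1 to 1 is refused whole. A call with a gripper value outside its range is refused whole. The fingers move at their own pace and stop on an object; the grip force is fixed at half the most. Time passes only in rows, so rows that do not move let the fingers close. It gives the time, the measured TCP pose, the force, the opening and the grip force at its end, in the units of the state.
- get_obs(): the state, without advancing time (a new reading comes with each control period).
- snapshot(name): name is "scene" or "top" or "wrist"; returns a dict with "color" (480x640x3 uint8, red, green, blue), "fx", "fy", "cx", "cy" (pixels), "k1" (the pictures are not rectified: a ray, as slopes to the right and down, at radius r is drawn at 1 + k1 r^2 times it, then the intrinsics apply), "R" (3x3) and "t" (3): a world point X has camera coordinates R X + t; the wrist camera has in their place "tool_from_camera" (4x4, takes a point from camera to tool coordinates, whose origin is the TCP and whose axes are the flange's). Camera axes: x right, y down, z forward; pixel columns grow to the right and rows downward; lengths in m; the calibration is good to about 2 mm. A picture is of the moment at which its call begins: read the wrist's pose just before it. There is no depth.
- close_job(): hands the job in; it is judged then, once.
The state is a dict: "clock": time; "joint_pos": joint angles; "qvel": joint speeds; "tau": joint torques, N m; "tool_pos": TCP position; "orientation": TCP orientation; "force": force on the tool from outside, world axes, zero at the start; "moment": the same for the moment, N m; "opening": finger opening in m; "gripper_force": force on a finger pad.
Only numpy, scipy, OpenCV 4.12 (cv2) and the standard library are available. Lean on these libraries where they do the work, as an engineer would, in place of code of your own. Each camera call takes 0.05 s, during which the arm holds its last target. There are 200 camera calls.

## Working session

There is one attempt and no reset: what is moved stays moved. The work goes in short steps, Python scripts to look and compute and a shell command to move; the robot and the scene stay as the last step left them, time stands still between calls to the robot, and variables do not carry over. Pictures are saved under pics/ and viewed, at most 10 in all, crops included, and the job is handed in when it is done.

```bash
ls; mkdir -p pics
python3 - <<'E'
from plant import *
import cv2,numpy as np
o=get_obs();print({k:np.round(o[k],3) for k in('clock','tool_pos','orientation','force','opening')})
for n in("scene","top"):
    s=snapshot(n);cv2.imwrite(f"pics/{n}0.png",s["color"][:,:,::-1])
    np.save(f"{n}0.npy",s,allow_pickle=True)
    print(n,s["fx"],s["cx"],s["cy"],s["k1"],np.round(-np.array(s["R"]).T@s["t"],3))
E
```

```text
pics
{'clock': np.float64(0.0), 'tool_pos': array([0.219, 0.638, 0.404]), 'orientation': array([ 1.79905e+02, -9.00000e-03, -1.89590e+01]), 'force': array([ 0.342, -0.529,  0.09 ]), 'opening': np.float64(0.088)}
scene 443.13072808786603 315.01847718825013 241.46077546101588 -0.09532004677610782 [ 0.186 -0.72   0.839]
top 603.0381068849857 319.65154358112653 242.56168600919622 -0.167254809545586 [0.423 0.018 1.601]
```

View pics/scene0.png

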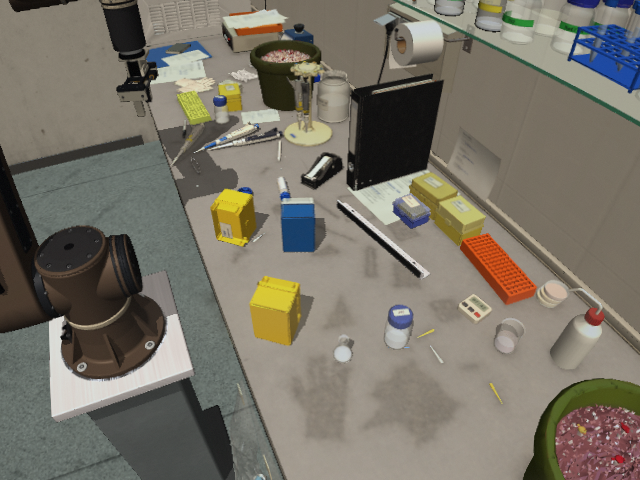

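View pics/top0.png

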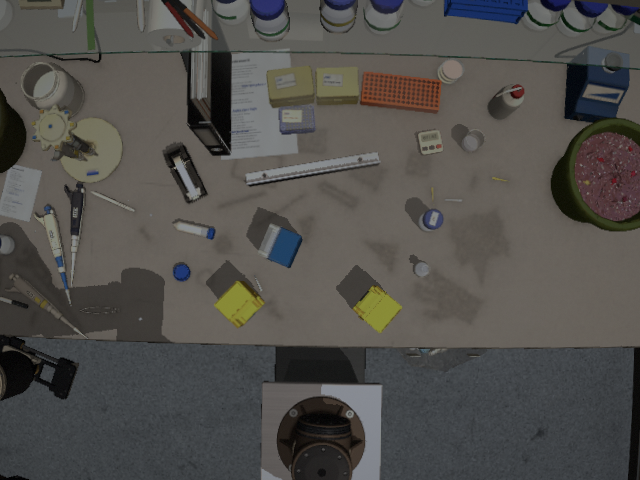

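The blue box stands at top px (281,245) with its clear lid on the left. The stop runs from (246,179) to (380,158), the tube lies at (195,230), and the yellow look-alikes are at (240,303) and (377,309).

```bash
cat > h.py <<'E'
import cv2,numpy as np
def ray(s,uv):
    K=np.array([[s["fx"],0,s["cx"]],[0,s["fy"],s["cy"]],[0,0,1]])
    a=(np.array(uv,float).reshape(-1,2)-[s["cx"],s["cy"]])/[s["fx"],s["fy"]]
    b=a.copy()
    for _ in range(20): b=a/(1+s["k1"]*(b**2).sum(1,keepdims=True))
    R=np.array(s["R"]);t=np.array(s["t"]).ravel()
    return -R.T@t,np.c_[b,np.ones(len(b))]@R
def plane(s,uv,z):
    c,d=ray(s,uv); return c+d*((z-c[2])/d[:,2])[:,None]
def load(n): return np.load(n,allow_pickle=True).item()
E
python3 - <<'E'
from h import *
s=load("top0.npy")
im=s["color"][:,:,::-1]
cv2.imwrite("pics/c1.png",cv2.resize(im[140:330,160:410],None,fx=3.1,fy=3.1,interpolation=cv2.INTER_CUBIC))
for n,p,z in(("stop",[(246,179),(380,158),(247,185),(380,165)],.028),("tube",[(175,226),(214,234)],.015),("bottle",[(431,218)],.1),("flask",[(421,268)],.06),("yel",[(240,303),(377,309)],.126),("bin",[(181,272)],.03)):
    print(n,plane(s,p,z)[:,:2].round(3).tolist())
hsv=cv2.cvtColor(im,cv2.COLOR_BGR2HSV)
m=cv2.inRange(hsv,(98,130,60),(118,255,255));m[:220]=0;m[275:]=0;m[:,:255]=0;m[:,310:]=0
c=max(cv2.findContours(m,0,2)[0],key=cv2.contourArea)
print(cv2.approxPolyDP(c,2.5,True).reshape(-1,2).tolist(),cv2.contourArea(c))
E
```

```text
stop [[0.684, 0.208], [0.747, -0.145], [0.668, 0.205], [0.728, -0.145]]
tube [[0.558, 0.397], [0.538, 0.291]]
bottle [[0.583, -0.268]]
flask [[0.457, -0.25]]
yel [[0.362, 0.203], [0.354, -0.132]]
bin [[0.436, 0.373]]
[[282, 228], [270, 259], [287, 266], [300, 236]] 654.5
```

View pics/c1.png

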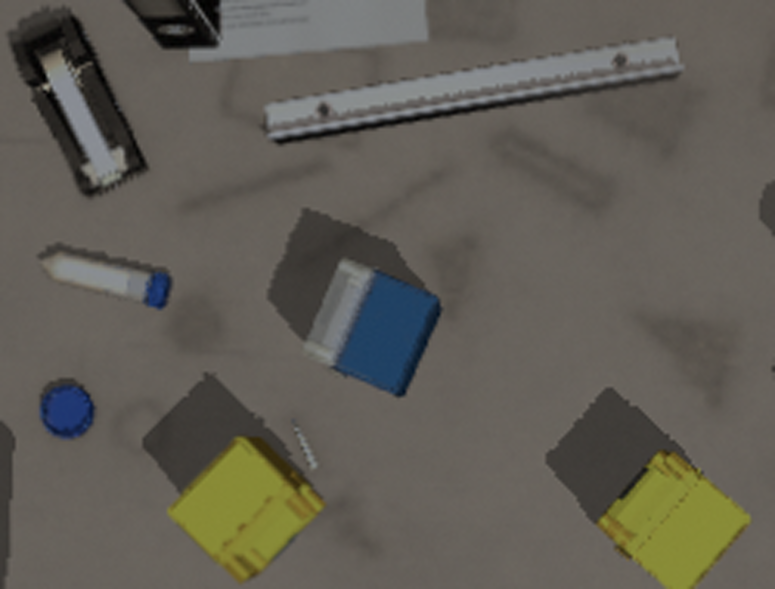

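The crop shows the box's top face at these corners: lid (345,258) and (306,348), base (440,300) and (403,395). The stop face's lower edge runs from (268,140) to (682,70).

Run:
```python
from h import *
s=load("top0.npy"); f=lambda L:[(160+x/3.1,140+y/3.1) for x,y in L]
P=plane(s,f([(345,258),(306,348),(440,300),(403,395)]),.126)[:,:2]
print(P.round(3).tolist(), "c",P.mean(0).round(3))
x=P[0]-P[1]+P[2]-P[3]; z=P[0]+P[1]-P[2]-P[3]
print("yaw x",np.degrees(np.arctan2(x[1],x[0])),"z yaw-90",np.degrees(np.arctan2(z[1],z[0]))-90,np.linalg.norm(x)/2,np.linalg.norm(z)/2)
for z in(0,.028):print(plane(s,f([(268,140),(682,72),(268,108),(678,40)]),z).round(3).tolist())
print("yel",plane(s,f([(168,512),(240,437),(323,505),(242,580)]),.126).round(3).tolist())
print("yel2",plane(s,f([(600,522),(665,450),(750,520),(690,590)]),.126).round(3).tolist())
```

```text
[[0.559, 0.131], [0.487, 0.16], [0.527, 0.055], [0.452, 0.083]] c [0.506 0.107]
yaw x -21.098610833104875 z yaw-90 -23.78850106094221 0.07909255775497923 0.08386750159379916
[[0.672, 0.21, 0.0], [0.739, -0.148, 0.0], [0.7, 0.211, 0.0], [0.767, -0.144, 0.0]]
[[0.668, 0.207, 0.028], [0.733, -0.145, 0.028], [0.696, 0.208, 0.028], [0.761, -0.141, 0.028]]
yel [[0.356, 0.267, 0.126], [0.416, 0.211, 0.126], [0.364, 0.144, 0.126], [0.303, 0.207, 0.126]]
yel2 [[0.354, -0.074, 0.126], [0.412, -0.125, 0.126], [0.358, -0.193, 0.126], [0.302, -0.146, 0.126]]
```

```bash
for i in 1 2 3; do python3 -m handwheel '[[-1,0,0,0,0,0,1],[-1,0,0,0,0,0,1],[-1,0,0,0,0,0,1],[-1,0,0,0,0,0,1],[-1,0,0,0,0,0,1]]'; done; python3 -m handwheel '[[-1,0,0,0,0,0,0.5],[-1,0,0,0,0,0,0]]'
```

```text
clock: 0.72
tool_pos: [0.2192, 0.6383, 0.4041]
orientation: [180.0, -0.0, -49.2]
force: [-0.1, -0.0, 0.6]
opening: 0.043
gripper_force: 0.0
clock: 1.35
tool_pos: [0.2192, 0.6383, 0.4041]
orientation: [180.0, -0.1, -79.2]
force: [-0.3, 0.2, 0.1]
opening: 0.0006
gripper_force: 0.0
clock: 1.98
tool_pos: [0.2192, 0.6383, 0.4041]
orientation: [-180.0, -0.1, -109.2]
force: [0.4, 0.3, -0.0]
opening: 0.0006
gripper_force: 0.0
clock: 2.22
tool_pos: [0.2192, 0.6383, 0.4042]
orientation: [-180.0, -0.0, -111.9]
force: [-0.4, -0.6, -0.5]
opening: 0.0
gripper_force: 0.0
```

```bash
for i in 1 2 3; do python3 -m handwheel '[[-1,0.64,-0.98,0,0,0,0],[-1,0.64,-0.98,0,0,0,0],[-1,0.64,-0.98,0,0,0,0],[-1,0.64,-0.98,0,0,0,0],[-1,0.64,-0.98,0,0,0,0]]'|grep -E "pos|orient"; done; python3 -m handwheel '[[-1,0.64,-0.98,0,0,0,0],[-1,0.64,-0.98,0,0,0,0],[-1,0.64,-0.98,0,0,0,0],[-1,0.64,-0.98,0,0,0,0],[-1,0,0,0,0,0,0]]'
python3 - <<'E'
from plant import *
import cv2
cv2.imwrite("pics/s1.png",snapshot("scene")["color"][80:320,120:460,::-1])
cv2.imwrite("pics/t1.png",snapshot("top")["color"][:,:,::-1])
E
```

```text
tool_pos: [0.3041, 0.5166, 0.4049]
orientation: [180.0, 0.0, -112.0]
tool_pos: [0.3876, 0.3965, 0.4048]
orientation: [-180.0, 0.0, -112.0]
tool_pos: [0.471, 0.2764, 0.4048]
orientation: [-180.0, 0.0, -112.0]
clock: 4.72
tool_pos: [0.538, 0.18, 0.4046]
orientation: [-180.0, -0.0, -112.1]
force: [-0.1, -0.3, 0.7]
opening: 0.0004
gripper_force: 0.0
```

```bash
python3 -m handwheel '[[-1,0,0,1,0,0,0],[-1,0,0,1,0,0,0],[-1,0,0,1,0,0,0],[-1,0,0,1,0,0,0],[-1,0,0,0.4,0,0,0]]'; python3 -m handwheel '[[-1,0.4,0,0,0,0,0],[-1,0.3,0,0,0,0,0],[-1,0.3,0,0,0,0,0],[-1,0.3,0,0,0,0,0],[-1,0.3,0,0,0,0,0]]'
python3 - <<'E'
from plant import *
import cv2
cv2.imwrite("pics/s2.png",cv2.resize(snapshot("scene")["color"][130:330,180:440,::-1],None,fx=2.5,fy=2.5))
E
```

```text
clock: 5.45
tool_pos: [0.5366, 0.1826, 0.2935]
orientation: [179.9, -0.1, -111.9]
force: [0.4, -0.4, -0.6]
opening: 0.0001
gripper_force: 0.0
clock: 6.08
tool_pos: [0.5226, 0.1451, 0.2955]
orientation: [-179.9, 0.1, -111.9]
force: [1.5, 1.6, 2.4]
opening: -0.0
gripper_force: 1.9
```

View pics/s2.png

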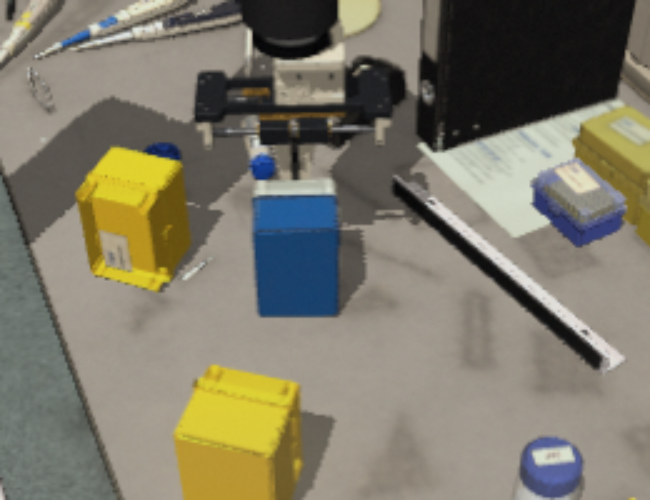

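The fingertips have just touched the top of the lid, centred on it, and the box is still upright. I keep pushing.

```bash
python3 -m handwheel '[[-1,0.3,0,0,0,0,0],[-1,0.3,0,0,0,0,0],[-1,0.3,0,0,0,0,0],[-1,0.3,0,0,0,0,0],[-1,0.3,0,0,0,0,0]]'; python3 -m handwheel '[[-1,0.3,0,0,0,0,0],[-1,0.3,0,0,0,0,0],[-1,0.3,0,0,0,0,0],[-1,0,0,0,0,0,0],[-1,0,0,0,0,0,0]]'
python3 - <<'E'
from plant import *
import cv2
cv2.imwrite("pics/s3.png",cv2.resize(snapshot("scene")["color"][130:330,180:440,::-1],None,fx=2.5,fy=2.5))
E
```

```text
clock: 6.75
tool_pos: [0.5081, 0.1099, 0.2946]
orientation: [180.0, -0.0, -112.0]
force: [0.6, 0.1, 1.5]
opening: 0.0009
gripper_force: 0.7
clock: 7.38
tool_pos: [0.5, 0.0896, 0.2946]
orientation: [180.0, -0.0, -112.0]
force: [-1.4, -0.7, 0.4]
opening: 0.0003
gripper_force: 0.0
```

View pics/s3.png

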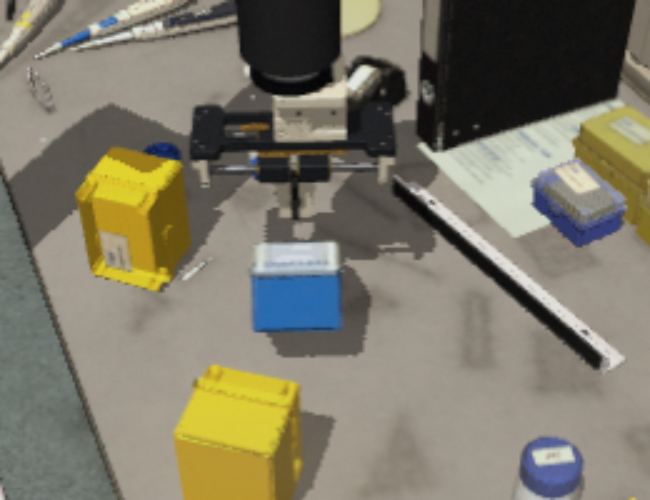

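The box lies on its base with the lid on top. In the crop the lid top is at (250,272), (340,272), (335,243), (262,243), and the base's near edge runs from (252,330) to (341,328).

```bash
python3 -m handwheel '[[-1,-0.5,0,-1,0,0,0],[-1,0,0,-1,0,0,0],[-1,0,0,-1,0,0,0]]'|grep pos
python3 - <<'E'
from plant import *
from h import *
s=snapshot("scene");im=s["color"][:,:,::-1]
f=lambda L:[(180+x/2.5,130+y/2.5) for x,y in L]
P=plane(s,f([(250,272),(340,272),(335,243),(262,243)]),.085);B=plane(s,f([(252,330),(341,328)]),0)
print(P.round(3).tolist(),B.round(3).tolist())
t=snapshot("top");cv2.imwrite("pics/t2.png",cv2.resize(t["color"][140:330,160:410,::-1],None,fx=3.1,fy=3.1,interpolation=cv2.INTER_CUBIC))
np.save("top2.npy",t,allow_pickle=True)
E
```

```text
tool_pos: [0.5047, 0.1016, 0.3703]
[[0.438, 0.059, 0.085], [0.521, 0.022, 0.085], [0.534, 0.064, 0.085], [0.465, 0.095, 0.085]] [[0.437, 0.061, 0.0], [0.524, 0.026, 0.0]]
```

View pics/t2.png

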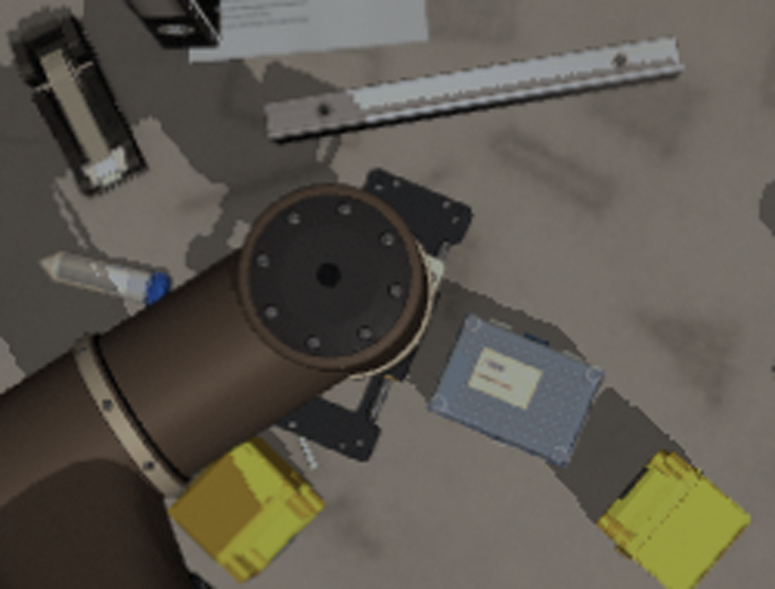

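Lid top corners in the top crop are (473,315), (603,373), (563,467) and (430,408). The arm is clear of the box. The earlier scene picture was taken during the fall, so I use this one.

Run:
```python
from h import *
from plant import *
s=load("top2.npy"); f=lambda L:[(160+x/3.1,140+y/3.1) for x,y in L]
P=plane(s,f([(473,315),(603,373),(563,467),(430,408)]),.085)[:,:2]
c=P.mean(0);x=P[0]+P[1]-P[2]-P[3];y=P[0]+P[3]-P[1]-P[2]
print(P.round(3).tolist(),c.round(3),np.degrees(np.arctan2(x[1],x[0])),np.degrees(np.arctan2(y[1],y[0]))-90,np.linalg.norm(x)/2,np.linalg.norm(y)/2)
a=np.radians(-23);X=np.array([np.cos(a),np.sin(a)]);Y=np.array([-X[1],X[0]])
F=c-.043*X; print("front",F)
o=get_obs();yw=np.radians(o["orientation"][2]);tx=np.array([np.cos(yw),np.sin(yw)]);ty=np.array([np.sin(yw),-np.cos(yw)])
for off,g in((-.035,.045),(-.025,.045)):
    T=F+off*Y-g*X;d=T-o["tool_pos"][:2];print(T,np.hypot(*T),"units",d@tx/.025,d@ty/.025)
print(o["joint_pos"])
```

```text
[[0.518, 0.029], [0.473, -0.077], [0.396, -0.046], [0.442, 0.062]] [ 0.458 -0.008] -22.932544024294135 -22.954427074471297 0.08298148866227385 0.1167111980643087
front [0.41802456 0.00884282]
[ 0.36292625 -0.00579195] 0.36297246484911383 units 6.120245341705382 3.683917108878587
[0.36683356 0.0034131 ] 0.3668494398167799 units 5.72031820621963 3.6762825622541473
[ 3.32459621e+01  6.83844181e+00 -2.20488919e+01  5.50748059e-02
 -6.08533548e+01 -5.51793461e+01]
```

```bash
python3 -m handwheel '[[-1,0.87,0.53,0,0,0,0],[-1,0.87,0.53,0,0,0,0],[-1,0.87,0.53,0,0,0,0],[-1,0.87,0.53,0,0,0,0],[-1,0.87,0.53,0,0,0,0]]'|grep -E "pos|orie"; python3 -m handwheel '[[-1,0.87,0.53,0,0,0,0],[-1,0.87,0.53,0,0,0,0],[-1,0,0,0,0,0,0]]'; python3 -m handwheel '[[-1,0,0,1,0,0,0],[-1,0,0,1,0,0,0],[-1,0,0,0,0,0,0]]'; python3 -c "
from plant import *
print(get_obs()['joint_pos'])"
```

```text
tool_pos: [0.4017, 0.0247, 0.3691]
orientation: [180.0, -0.0, -111.9]
clock: 8.9
tool_pos: [0.3605, -0.006, 0.3694]
orientation: [180.0, 0.0, -112.0]
force: [0.7, 0.5, 0.9]
opening: 0.0005
gripper_force: 0.0
clock: 9.28
tool_pos: [0.3615, -0.0053, 0.3183]
orientation: [179.9, -0.2, -112.0]
force: [0.7, -0.3, 0.9]
opening: 0.0005
gripper_force: 0.0
[ 3.11981557e+01 -6.02149655e+00 -4.29864839e+01 -1.64970131e-02
 -5.32614495e+01 -5.31408414e+01]
```

```bash
python3 -m handwheel '[[-1,0,0,1,0,0,0],[-1,0,0,1,0,0,0],[-1,0,0,1,0,0,0],[-1,0,0,1,0,0,0],[-1,0,0,0.3,0,0,0]]';  python3 - <<'E'
from plant import *
import cv2
print(get_obs()['joint_pos'])
cv2.imwrite("pics/s4.png",cv2.resize(snapshot("scene")["color"][130:370,160:460,::-1],None,fx=2.4,fy=2.4))
E
```

```text
clock: 9.9
tool_pos: [0.3621, -0.005, 0.2118]
orientation: [180.0, -0.1, -111.9]
force: [-0.0, -0.5, 0.6]
opening: 0.0006
gripper_force: 0.0
[ 3.11922989e+01  4.90738294e+00 -5.15751616e+01  1.65075590e-02
 -3.36066298e+01 -5.31367453e+01]
```

View pics/s4.png

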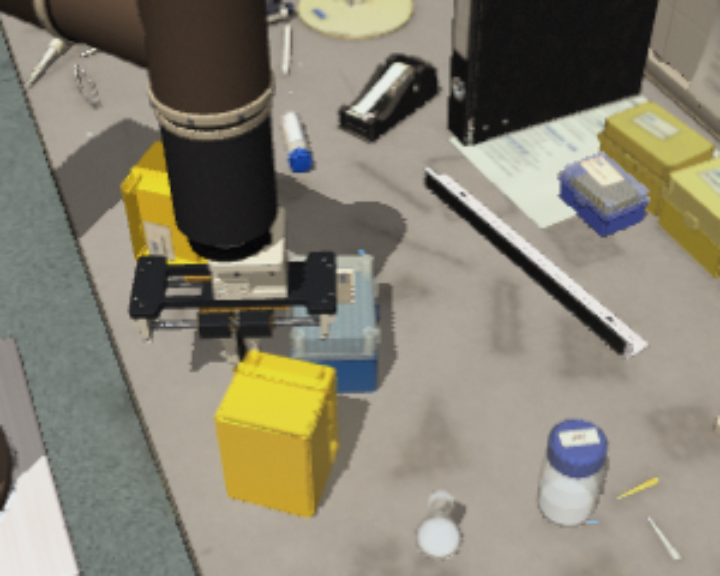

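The finger is in front of the box, near its right end; the yellow box is clear. I push.

```bash
python3 -m handwheel '[[-1,0,-0.5,0,0,0,0],[-1,0,-0.5,0,0,0,0],[-1,0,-0.4,0,0,0,0],[-1,0,-0.4,0,0,0,0],[-1,0,-0.4,0,0,0,0]]'; python3 -m handwheel '[[-1,-0.1,-0.4,0,0,0,0],[-1,-0.1,-0.4,0,0,0,0],[-1,0,0,0,0,0,0]]'
python3 - <<'E'
from plant import *
from h import *
t=snapshot("scene");np.save("sc3.npy",t,allow_pickle=True);a=cv2.resize(t["color"][130:370,180:460,::-1],None,fx=2,fy=2)
u=snapshot("top");np.save("top3.npy",u,allow_pickle=True);b=cv2.resize(u["color"][130:330,220:420,::-1],None,fx=1.2*2,fy=2.4)
cv2.imwrite("pics/m5.png",a);cv2.imwrite("pics/t5.png",b)
E
```

```text
clock: 10.58
tool_pos: [0.4132, -0.0263, 0.2122]
orientation: [180.0, -0.0, -112.0]
force: [-1.9, 1.4, 2.0]
opening: 0.0008
gripper_force: 1.4
clock: 10.95
tool_pos: [0.4342, -0.0285, 0.2121]
orientation: [-180.0, 0.0, -112.0]
force: [-1.1, -0.6, -0.3]
opening: 0.0003
gripper_force: 0.0
```

View pics/t5.png

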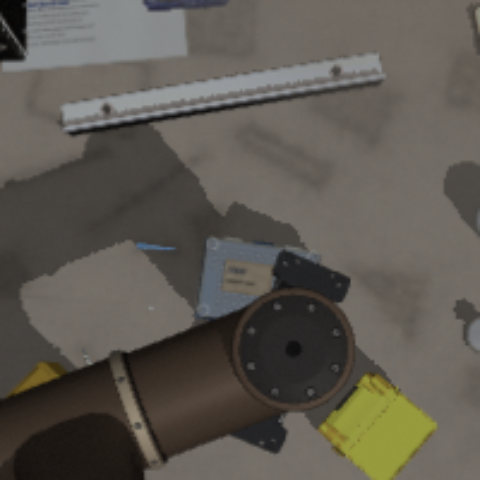

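```bash
cat >> h.py <<'E'
def pose(s,RL,FL,RR,z=.085,w=.117,d=.083):
    """box centre+yaw from lid rear-left, front-left, rear-right pixels; lid size d x w"""
    P=plane(s,[RL,FL,RR],z)[:,:2]
    a=P[0]-P[1];b=P[0]-P[2]
    yaw=(np.arctan2(a[1],a[0])*.08+(np.arctan2(b[1],b[0])-np.pi/2)*.12)/.2
    X=np.array([np.cos(yaw),np.sin(yaw)]);Y=np.array([-X[1],X[0]])
    c=P[0]-X*d/2-Y*w/2
    n=np.array([np.cos(np.radians(10.5)),np.sin(np.radians(10.5))])
    gap=[(np.array([.703,.031])-(c+.043*X+k*.063*Y))@n for k in(1,-1)]  # rear corners L,R to stop face
    return c,np.degrees(yaw),np.linalg.norm(a),np.linalg.norm(b),gap
E
python3 - <<'E'
from h import *
from plant import *
s=load("top3.npy");f=lambda x,y:(220+x/2.4,130+y/2.4)
c,yaw,la,lb,g=pose(s,f(213,237),f(200,315),f(320,253));print(c,yaw,la,lb,g)
print(plane(s,[f(62,130),f(384,80)],.0),plane(s,[f(62,130),f(384,80)],.028))
o=get_obs();a=np.radians(yaw);X=np.array([np.cos(a),np.sin(a)]);Y=np.array([-X[1],X[0]])
d=o["tool_pos"][:2]-c;print("tool in box",d@X,d@Y)
E
```

```text
[ 0.50168116 -0.01298266] -7.815405450394637 0.08307898164188642 0.11369917104851873 [np.float64(0.14534367184603741), np.float64(0.18493888484068777)]
[[ 0.67498133  0.21179415  0.        ]
 [ 0.73847295 -0.14794935  0.        ]] [[ 0.67057839  0.20840771  0.028     ]
 [ 0.73295944 -0.14504325  0.028     ]]
tool in box -0.06565170836511891 -0.02479291892461897
```

```bash
python3 -m handwheel '[[-1,-0.14,-0.4,0,0,0,0],[-1,-0.14,-0.4,0,0,0,0],[-1,-0.14,-0.4,0,0,0,0],[-1,-0.14,-0.4,0,0,0,0],[-1,0,0,0,0,0,0]]'
python3 - <<'E'
from plant import *
from h import *
u=snapshot("top");np.save("top4.npy",u,allow_pickle=True);b=cv2.resize(u["color"][130:330,220:420,::-1],None,fx=3,fy=3)
cv2.imwrite("pics/t6.png",b)
E
```

```text
clock: 11.68
tool_pos: [0.4766, -0.0306, 0.2121]
orientation: [-180.0, 0.0, -112.0]
force: [-0.2, -0.3, 0.2]
opening: 0.0006
gripper_force: 0.0
```

View pics/t6.png

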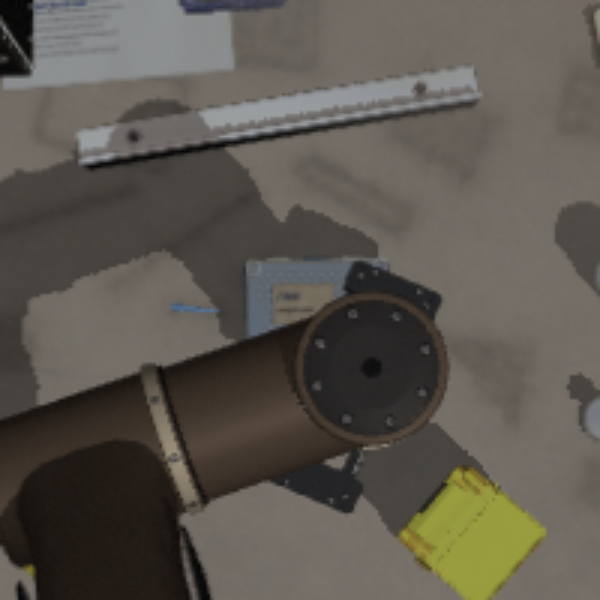

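Lid corners are rear-left (247,262), front-left about (247,340) and rear-right (386,262). The box is now nearly square to the robot.

Run:
```python
from h import *
from plant import *
s=load("top4.npy");f=lambda x,y:(220+x/3,130+y/3)
c,yaw,la,lb,g=pose(s,f(247,262),f(247,337),f(386,262));print(c,yaw,la,lb,g)
o=get_obs();a=np.radians(yaw);X=np.array([np.cos(a),np.sin(a)]);Y=np.array([-X[1],X[0]])
d=o["tool_pos"][:2]-c;print("tool in box",d@X,d@Y)
```

```text
[ 0.53901557 -0.00319471] 1.1022187444522549 0.06325654589719226 0.11706508667202215 [np.float64(0.11475998498955131), np.float64(0.1353342424607783)]
tool in box -0.06356388308359541 -0.026229456736222664
```

```bash
python3 -m handwheel '[[-1,-0.16,-0.36,0,0,0,0],[-1,-0.16,-0.36,0,0,0,0],[-1,0,0.2,0,0,0,0],[-1,0,0,0,0,0,0]]'|grep pos;  python3 -m handwheel '[[-1,0,0,0,0,0,-0.95],[-1,0,0,0,0,0,-0.95],[-1,0,0,0,0,0,-0.95],[-1,0,0,0,0,0,-0.95],[-1,0,0,0,0,0,-0.95]]'; python3 -m handwheel '[[-1,0,-0.4,0,0,0,0],[-1,0,-0.2,0,0,0,0],[-1,0,0,0,0,0,0]]';python3 - <<'E'
from plant import *
from h import *
u=snapshot("top");np.save("top5.npy",u,allow_pickle=True)
im=u["color"][:,:,::-1];hsv=cv2.cvtColor(im,cv2.COLOR_BGR2HSV)
m=cv2.inRange(hsv,(95,45,70),(125,200,255));m[:190]=0;m[260:]=0;m[:,:285]=0;m[:,380:]=0
cs=cv2.findContours(m,0,2)[0];c=max(cs,key=cv2.contourArea)
print(cv2.contourArea(c),cv2.approxPolyDP(c,1.8,True).reshape(-1,2).tolist())
E
```

```text
tool_pos: [0.4901, -0.028, 0.2121]
clock: 12.85
tool_pos: [0.4903, -0.0281, 0.2123]
orientation: [-180.0, 0.0, -83.3]
force: [-0.1, -0.2, 0.5]
opening: 0.0002
gripper_force: 0.0
clock: 13.22
tool_pos: [0.5059, -0.0263, 0.2121]
orientation: [-180.0, 0.0, -83.5]
force: [-0.3, 0.4, 0.3]
opening: 0.0005
gripper_force: 0.0
5.0 [[302, 222], [302, 226], [305, 225]]
```

Run:
```python
from h import *
for n in("top4","top5"):
    im=load(n+".npy")["color"][:,:,::-1];h=cv2.cvtColor(im,cv2.COLOR_BGR2HSV)
    print(n,[h[v,u].tolist() for u,v in((306,222),(310,230),(306,238),(295,222),(320,205),(335,214),(305,210))])
im=load("top5.npy")["color"].astype(int);d=(im[:,:,2]-im[:,:,0])
m=((d>6)*255).astype(np.uint8);m[:185]=0;m[262:]=0;m[:,:290]=0;m[:,:][:,375:]=0
m=cv2.morphologyEx(m,cv2.MORPH_CLOSE,np.ones((3,3)))
c=max(cv2.findContours(m,0,2)[0],key=cv2.contourArea)
print(cv2.contourArea(c),cv2.approxPolyDP(c,1.5,True).reshape(-1,2).tolist())
```

```text
top4 [[106, 34, 111], [105, 26, 97], [106, 53, 116], [15, 30, 68], [23, 29, 71], [17, 25, 72], [17, 25, 71]]
top5 [[108, 30, 109], [13, 71, 43], [13, 81, 57], [13, 26, 68], [17, 25, 72], [14, 75, 68], [107, 17, 104]]
162.0 [[316, 209], [298, 211], [301, 226], [308, 224], [307, 216], [314, 215]]
```

```bash
cat >> h.py <<'E'
def edges(s,r0,r1,c0,c1,lo=6):
    """visible lid patch: subpixel fits of its rear and left edge -> RL corner, yaw, centre, gaps"""
    im=cv2.GaussianBlur(s["color"].astype(np.float32),(3,3),0);d=im[:,:,2]-im[:,:,0]
    m=(d>lo).astype(np.uint8);w=np.zeros_like(m);w[r0:r1,c0:c1]=1;m=cv2.morphologyEx(m*w,cv2.MORPH_CLOSE,np.ones((3,3)))
    n,L,st,_=cv2.connectedComponentsWithStats(m);m=L==1+np.argmax(st[1:,4])
    x,y,W,H=st[1+np.argmax(st[1:,4])][:4]
    def sub(line,i): a,b=line[i-1],line[i]; return i-(b-lo)/(b-a) if b!=a else i
    top=np.array([(u,sub(d[:,u],np.argmax(m[:,u]))) for u in range(x+4,x+W-1)])
    lef=np.array([(sub(d[v],np.argmax(m[v])),v) for v in range(y+5,y+H-1)])
    def fit(p):
        q=plane(s,p,.085)[:,:2].astype(np.float32)
        return cv2.fitLine(q,cv2.DIST_HUBER,0,.0005,1e-4).ravel()
    t=fit(top);l=fit(lef)
    yt=np.degrees(np.arctan2(t[0],-t[1]));yt=(yt+90)%180-90
    yl=np.degrees(np.arctan2(l[1],l[0]));yl=(yl+90)%180-90
    A=np.array([[t[0],-l[0]],[t[1],-l[1]]]);k=np.linalg.solve(A,l[2:]-t[2:]);RL=t[2:]+k[0]*t[:2]
    yt=-yt
    a=np.radians((yt*len(top)+yl*len(lef))/(len(top)+len(lef)))
    X=np.array([np.cos(a),np.sin(a)]);Y=np.array([-X[1],X[0]]);C=RL-X*.0415-Y*.0585
    n=np.array([np.cos(np.radians(10.5)),np.sin(np.radians(10.5))])
    print("n",len(top),len(lef),"yaw top",yt.round(1),"left",yl.round(1),"C",C.round(4),"gaps",[round(float((np.array([.703,.031])-(C+.043*X+k*.063*Y))@n),4) for k in(1,-1)])
E
python3 - <<'E'
from h import *
edges(load("top5.npy"),185,262,290,375)
edges(load("top4.npy"),185,250,290,340)
E
```

```text
n 13 12 yaw top -9.4 left 4.0 C [0.5511 0.0084] gaps [0.097, 0.1263]
n 31 20 yaw top -2.3 left 1.3 C [ 5.364e-01 -5.000e-04] gaps [0.1149, 0.1398]
```

```bash
sed -i '/^    yt=-yt$/d; s/(yt\*len(top)+yl\*len(lef))\/(len(top)+len(lef))/.8*yt+.2*yl/' h.py
python3 -m handwheel '[[-1,0,0.2,0,0,0,0],[-1,-0.6,0,0,0,0,0],[-1,0,-0.4,0,0,0,0],[-1,0,-0.4,0,0,0,0],[-1,0,-0.4,0,0,0,0]]'|grep pos;  python3 -m handwheel '[[-1,0,-0.4,0,0,0,0],[-1,0,-0.4,0,0,0,0],[-1,0,-0.3,0,0,0,0],[-1,0,0,0,0,0,0]]'
python3 - <<'E'
from plant import *
from h import *
edges(load("top5.npy"),185,262,290,375)
u=snapshot("top");np.save("top6.npy",u,allow_pickle=True)
im=u["color"].astype(int);d=(im[:,:,2]-im[:,:,0])
m=((d>6)*255).astype(np.uint8);m[:165]=0;m[245:]=0;m[:,:275]=0;m[:,375:]=0
for c in cv2.findContours(m,0,2)[0]:
  if cv2.contourArea(c)>20:print(cv2.contourArea(c),cv2.approxPolyDP(c,1.5,True).reshape(-1,2).tolist())
edges(u,165,245,275,330)
E
```

```text
tool_pos: [0.5292, -0.0086, 0.2121]
clock: 14.4
tool_pos: [0.5566, -0.0054, 0.212]
orientation: [-180.0, 0.0, -83.5]
force: [0.1, -0.3, 0.6]
opening: 0.0004
gripper_force: 0.0
n 13 12 yaw top 9.4 left 4.0 C [0.563  0.0008] gaps [0.0978, 0.1025]
57.0 [[308, 190], [298, 191], [301, 194], [297, 197], [305, 196], [308, 194]]
n 6 3 yaw top 9.3 left -4.4 C [0.6134 0.0057] gaps [0.0454, 0.0541]
```

```bash
python3 -m handwheel '[[-1,0,-0.4,0,0,0,0],[-1,0,-0.4,0,0,0,0],[-1,0,-0.4,0,0,0,0],[-1,0,-0.2,0,0,0,0],[-1,0,0,0,0,0,0]]'|grep -E "pos|force"; for i in 1 2 3; do python3 -m handwheel '[[-1,0,-0.08,0,0,0,0],[-1,0,-0.04,0,0,0,0]]' | grep -E "pos|force:"; done
```

```text
tool_pos: [0.5912, -0.0014, 0.2121]
force: [-0.0, -0.5, 0.0]
gripper_force: 0.0
tool_pos: [0.5934, -0.0012, 0.2121]
force: [-0.5, 0.9, 1.0]
gripper_force: 0.7
tool_pos: [0.5961, -0.0012, 0.2121]
force: [-4.0, -3.8, 3.1]
gripper_force: 2.6
tool_pos: [0.5983, -0.0015, 0.212]
force: [-7.4, -6.0, 4.8]
gripper_force: 4.9
```

```bash
python3 -m handwheel '[[-1,0,0.4,0,0,0,0],[-1,0,1,0,0,0,0],[-1,0,1,-0.5,0,0,0],[-1,0,1,-1,0,0,0],[-1,0,1,-1,0,0,0]]'|grep -E "pos|force:"; python3 -m handwheel '[[-1,0,1,-1,0,0,0],[-1,0,1,-1,0,0,0],[-1,0,1,-1,0,0,0],[-1,0,0,0,0,0,0]]'|grep -E "pos|force:|clock"
python3 - <<'E'
from plant import *
from h import *
u=snapshot("top");np.save("top7.npy",u,allow_pickle=True);im=u["color"][:,:,::-1]
a=cv2.resize(im[140:240,240:390],None,fx=4,fy=4,interpolation=cv2.INTER_CUBIC)
v=snapshot("scene");np.save("sc7.npy",v,allow_pickle=True);b=v["color"][:,:,::-1][190:290,290:440];b=cv2.resize(b,None,fx=2,fy=2,interpolation=cv2.INTER_CUBIC)
c=np.zeros((600,600,3),np.uint8);c[:400]=a;c[400:,:300]=b;cv2.imwrite("pics/m7.png",c)
try: edges(u,160,240,270,375)
except Exception as e: print(e)
E
```

```text
tool_pos: [0.4896, -0.0129, 0.2753]
force: [-0.0, -0.4, 0.4]
gripper_force: 0.0
clock: 16.95
tool_pos: [0.415, -0.0215, 0.3518]
force: [-0.5, 0.1, 0.6]
gripper_force: 0.0
n 46 34 yaw top 8.7 left 8.7 C [0.654  0.0116] gaps [0.0067, 0.0107]
```

View pics/m7.png

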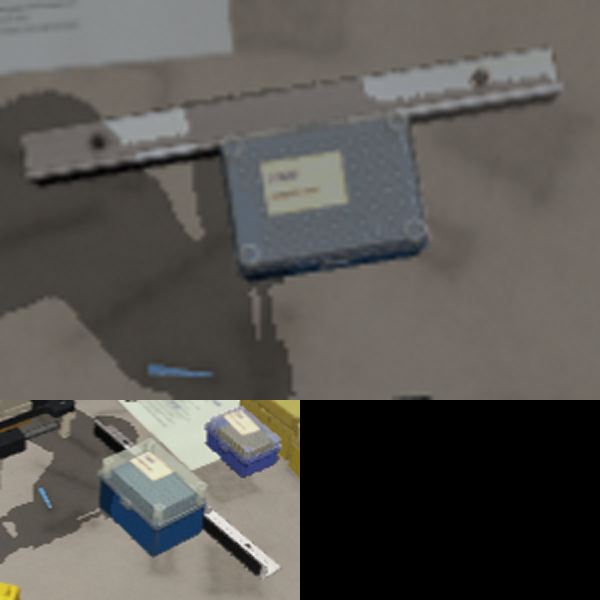

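The box is against the stop to within image accuracy: its rear edge (222,143)–(405,113) is parallel to the stop, and it lies well inside the stop's length. I'll press again, more firmly, on both sides of the centre to make sure it is seated.

```bash
python3 -m handwheel '[[-1,0.6,-0.7,1,0,0,0],[-1,0,-1,1,0,0,0],[-1,0,-1,1,0,0,0],[-1,0,-1,1,0,0,0],[-1,0,-1,1,0,0,0]]'|grep -E "pos|force:"; python3 -m handwheel '[[-1,0,-0.9,0.6,0,0,0],[-1,0,-0.9,0,0,0,0],[-1,0,-0.4,0,0,0,0],[-1,0,-0.2,0,0,0,0],[-1,0,0,0,0,0,0]]'|grep -E "pos|force:";for i in 1 2 3 4; do python3 -m handwheel '[[-1,0,-0.08,0,0,0,0],[-1,0,-0.04,0,0,0,0],[-1,0,0,0,0,0,0]]' | grep -E "pos|force:"; done
```

```text
tool_pos: [0.5354, -0.0231, 0.2221]
force: [0.3, 0.2, 0.1]
gripper_force: 0.0
tool_pos: [0.5936, -0.0163, 0.2095]
force: [0.0, 0.1, 0.7]
gripper_force: 0.0
tool_pos: [0.5967, -0.0159, 0.21]
force: [-0.5, -0.2, 0.1]
gripper_force: 0.0
tool_pos: [0.5995, -0.0157, 0.2096]
force: [-2.1, -0.6, 2.2]
gripper_force: 1.3
tool_pos: [0.601, -0.0159, 0.2095]
force: [-9.8, -1.3, 8.9]
gripper_force: 5.9
tool_pos: [0.6019, -0.0158, 0.2095]
force: [-19.4, -0.2, 17.9]
gripper_force: 11.9
```

```bash
python3 -m handwheel '[[-1,0,0.4,0,0,0,0],[-1,-0.7,0,0,0,0,0],[-1,-0.7,0,0,0,0,0],[-1,0,-0.2,0,0,0,0],[-1,0,0,0,0,0,0]]'|grep -E "pos|force:";for i in 1 2 3; do python3 -m handwheel '[[-1,0,-0.07,0,0,0,0],[-1,0,-0.03,0,0,0,0],[-1,0,0,0,0,0,0]]' | grep -E "pos|force:"; done
```

```text
tool_pos: [0.5944, 0.0209, 0.209]
force: [-14.6, 5.1, 8.1]
gripper_force: 7.1
tool_pos: [0.5951, 0.0209, 0.2089]
force: [-23.7, 7.3, 16.6]
gripper_force: 12.4
tool_pos: [0.5957, 0.021, 0.2089]
force: [-33.9, 9.9, 25.8]
gripper_force: 17.7
tool_pos: [0.5964, 0.0211, 0.2089]
force: [-43.6, 12.4, 34.1]
gripper_force: 23.2
```

Both sides are stiff. The contact line is at about 10.2°, which matches the stop's angle, so the box is flush. I retreat and do a final check.

```bash
python3 -m handwheel '[[-1,0,0.2,0,0,0,0],[-1,0,0.6,0,0,0,0],[-1,0,1,0,0,0,0],[-1,0,1,-0.5,0,0,0],[-1,0,1,-1,0,0,0]]'|grep -E "pos|force:"; python3 -m handwheel '[[-1,0,1,-1,0,0,0],[-1,0,1,-1,0,0,0],[-1,0,1,-1,0,0,0],[-1,0,0,0,0,0,0]]'|grep -E "pos|force:|clock"
python3 - <<'E'
from plant import *
from h import *
u=snapshot("top");np.save("top8.npy",u,allow_pickle=True)
edges(u,160,240,270,375)
# stop's lower rubber edge right of the box: dark->bench
g=cv2.cvtColor(u["color"],cv2.COLOR_RGB2GRAY).astype(float)
p=[]
for c in list(range(250,288))+list(range(348,378)):
    v0=int(179+(c-246)*-(21/134))
    r=g[v0-2:v0+14,c];k=np.argmin(r); p.append((c,v0-2+k))
q=plane(u,p,.0)[:,:2].astype(np.float32);l=cv2.fitLine(q,cv2.DIST_HUBER,0,.001,1e-4).ravel()
print("stop yaw",np.degrees(np.arctan(-l[0]/l[1])))
t0=load("top0.npy")["color"].astype(int);d=np.abs(t0-u["color"].astype(int)).sum(2)
for n,(x,y) in dict(bottle=(431,218),flask=(421,268),yel2=(377,309),tube=(195,230)).items(): print(n,d[y-12:y+12,x-12:x+12].mean().round(1))
E
```

```text
tool_pos: [0.5091, 0.0098, 0.2467]
force: [0.2, -0.1, -0.3]
gripper_force: 0.0
clock: 22.68
tool_pos: [0.4348, 0.0012, 0.3242]
force: [1.3, 0.7, 0.3]
gripper_force: 0.0
n 46 34 yaw top 9.4 left 9.0 C [0.6547 0.0114] gaps [0.0068, 0.0094]
stop yaw 10.621829
bottle 27.5
flask 30.1
yel2 34.9
tube 70.0
```

Run:
```python
from h import *
for f in("top7.npy","top8.npy"):
    u=load(f);im=cv2.GaussianBlur(u["color"].astype(np.float32),(3,3),0);d=im[:,:,2]-im[:,:,0]
    p=[]
    for c in range(303,343):
        col=d[190:222,c]; k=len(col)-1-np.argmax((col>15)[::-1])
        if col.max()>15: p.append((c,190+k+(col[k]-15)/(col[k]-col[k+1])))
    q=plane(u,p,0)[:,:2].astype(np.float32);l=cv2.fitLine(q,cv2.DIST_HUBER,0,.001,1e-4).ravel()
    n=np.array([l[1],-l[0]]);n*=np.sign(n[0])
    print(f,len(p),"front yaw",np.degrees(np.arctan2(n[1],n[0])),"front to stop face(z=0 line)",[((np.array(s)-l[2:])@n).round(4) for s in((.672,.210),(.739,-.148))])
```

```text
top7.npy 36 front yaw 9.006701 front to stop face(z=0 line) [np.float64(0.0844), np.float64(0.0945)]
top8.npy 36 front yaw 10.468717 front to stop face(z=0 line) [np.float64(0.0893), np.float64(0.0902)]
```

The front edge now runs parallel to the stop, within 1 mm over the stop's full length. The measured distance matches the box's depth within calibration. I hand in.

```bash
python3 -c "
from plant import *
print(close_job())"
```

```text
the job is handed in; nothing more can be done
None
```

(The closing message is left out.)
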